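# Wake and tare the balance that carries the bowl

### The arm

A 7-joint arm with a two-finger parallel gripper is mounted at the origin on the work surface. World frame = base frame: x ahead of the robot, y to its left, z up, the work surface at z = 0. Lengths are in m, angles in rad, forces in N, time in s.
With the tool pointing down it reaches from about 0.4 to 0.85 m from the base axis. Payload 10.4 kg.
Tool frame: the origin (TCP) lies on the centre line of the jaws, within the pads' length; the fingertips stand 8 mm ahead of it and the grasp point (between the pads) lies 11 mm behind it; z points along the fingers, y is the line along which they close (so a half turn about z gives the same grasp; the last joint's range is limited). The gripper opens to 87 mm and grips with 3 to 60 N. Pads are 19 mm wide; open, the fingers measure 117 mm over their backs; the gripper's body (75 mm by 190 mm) begins 51 mm behind the grasp point.
Start: joints at [1.234, 0.332, -0.065, 1.46, 0.022, 1.35, -0.088], TCP at [0.193, -0.594, 0.231] pointing down, gripper open.
Joint ranges: [-2.6, 2.6], [-0.5, 2.12], [-1.47, 1.34], [0.16, 2.42], [-1.27, 4.41], [0.06, 2.06], [-2.6, 2.6]. Speed limits (rad/s): [2.22, 2.22, 2.79, 2.79, 3.14, 3.14, 3.14].

### API

Orientations are given as a unit quaternion [w, x, y, z].
In Python, from station import get_state, get_image, camera_info, job_done gives the robot as it stands. The module is installed in compiled form; this text tells all that it offers.
- The arm moves only by the tool carry_out, never from a script. Its argument "deltas" is text: rows parted by semicolons, each of 5 numbers parted by spaces: the closure, from 0 (fully open) to 1 (shut), then the shift along the tool's x, y, z normalised to -1 to 1, where 1 is 1 m, then the turn about the tool's z normalised to -1 to 1, where 1 is 45 degrees. A call has 1 to 20 rows; each row is the pose to reach, as a shift and turn from the pose commanded when the call began, along the tool's axes at that moment; what a row does not reach only later rows make up. A row lasts 1/8 s, in which the tool goes at most 62.5 mm and 10.7 degrees, less where a joint would pass 70% of its speed; a pose out of reach is approached as far as the arm can. A call with a number of a shift or a turn outside -1 to 1 is refused whole. A call with a gripper value outside its range is refused whole. The fingers move at their own pace and stop on an object; the grip force is fixed at half the most. Time passes only in rows, so rows that repeat a pose let the fingers close. It gives the time, the measured TCP pose, the force, the opening and the grip force at its end, in the units of the state.
- get_state(): the state, without advancing time (a new reading comes with each control period).
- get_image(name): name is "scene" or "top"; returns the picture (420x560x3 uint8, red, green, blue); there is no depth.
- camera_info(name): a dict with "vfov" (degrees; the focal length in pixels is half the picture's height over the tangent of half this angle, whatever the lens; pixels are square), "cx", "cy" (the principal point, pixels), "k1" (the pictures are not rectified: a ray, as slopes to the right and down, at radius r is drawn at 1 + k1 r^2 times it, then the intrinsics apply), "T" (4x4, takes a point from camera to world coordinates). Camera axes: x right, y down, z forward; pixel columns grow to the right and rows downward; lengths in m; the calibration is good to about 2 mm. A picture is of the moment at which its call begins. camera_info takes no time and is no camera call.
- job_done(): hands the job in; it is judged then, once.
The state is a dict: "time_s": time; "joints": joint angles; "joint_velocities": joint speeds; "joint_efforts": joint torques, N m; "tool_pos": TCP position; "tcp_rot": TCP orientation; "wrist_force": force on the tool from outside, world axes, zero at the start; "torque": the same for the moment, N m; "opening": opening from 0.0 (shut) to 1.0 (fully open); "grip_force": force on a finger pad.
Only numpy, scipy, OpenCV 4.12 (cv2) and the standard library are available. Lean on these libraries where they do the work, as an engineer would, in place of code of your own. Each camera call takes 0.05 s, during which the arm holds its last target. There are 200 camera calls.

### The job

A steel bowl stands on one of the two bench balances. With the fingertips, wake that balance by gently pressing its round key (left end of the row, seen from the key side) all the way down for a moment and letting it come up again, then tare it by gently pressing its long key (right end) all the way down, keeping it down for about a second, and letting go. Press no other key, do not touch the bowl or the other balance, leave everything else standing where it is, and draw the hand clear.

Things in the scene. Friction and masses are not known exactly. Their poses are not given: they have to be found in the camera images.
- balance_a: White bench balance, 260 mm deep (x) by 220 mm wide (y), fixed. Origin: bench level under the case's centre; +x from the key edge to the back, +y to its left. Case top 45 mm high; three dark keys in a row 105 mm in front of the origin, 8 mm proud; steel pan 150 x 170 mm, top 61 mm high, centred 45 mm behind it. Carries the bowl. Press on it with less than 20 N.
- balance_b: White bench balance, 260 mm deep (x) by 220 mm wide (y), fixed. Origin: bench level under the case's centre; +x from the key edge to the back, +y to its left. Case top 45 mm high; three dark keys in a row 105 mm in front of the origin, 8 mm proud; steel pan 150 x 170 mm, top 61 mm high, centred 45 mm behind it. Carries the clear beaker; leave it alone.
- bowl: Steel weighing bowl, open, 120 mm across the rim, 55 mm high, loose on balance_a's pan. Origin: centre of its underside, z up.
- a_power_top (a point): balance_a: centre of the top face of its round (24 mm across) key, 65 mm to the left (+y) of the row's middle; top 53 mm above the bench when up. Pressed straight down.
- a_power (a joint): balance_a, round key: key travel in m: 0 up, 0.004 fully down; springy: starts to move at about 1.2 N, fully down at about 3.6 N, comes up by itself. It counts as pressed beyond 0.0025 and up below 0.001.
- a_unit_top (a point): balance_a: centre of the top face of its square (24 mm, middle) key, in the middle of the row; top 53 mm above the bench when up. Pressed straight down.
- a_unit (a joint): balance_a, square key: key travel in m: 0 up, 0.004 fully down; springy: starts to move at about 1.2 N, fully down at about 3.6 N, comes up by itself. It counts as pressed beyond 0.0025 and up below 0.001; must stay unpressed (below 0.0015).
- a_tare_top (a point): balance_a: centre of the top face of its long (22 x 46 mm, long side along the row) key, 65 mm to the right (-y) of the row's middle; top 53 mm above the bench when up. Pressed straight down.
- a_tare (a joint): balance_a, long key: key travel in m: 0 up, 0.004 fully down; springy: starts to move at about 1.2 N, fully down at about 3.6 N, comes up by itself. It counts as pressed beyond 0.0025 and up below 0.001.
- b_power_top (a point): balance_b: centre of the top face of its round (24 mm across) key, 65 mm to the left (+y) of the row's middle; top 53 mm above the bench when up. Pressed straight down.
- b_power (a joint): balance_b, round key: key travel in m: 0 up, 0.004 fully down; springy: starts to move at about 1.2 N, fully down at about 3.6 N, comes up by itself. It counts as pressed beyond 0.0025 and up below 0.001; must stay unpressed (below 0.0015).
- b_unit_top (a point): balance_b: centre of the top face of its square (24 mm, middle) key, in the middle of the row; top 53 mm above the bench when up. Pressed straight down.
- b_unit (a joint): balance_b, square key: key travel in m: 0 up, 0.004 fully down; springy: starts to move at about 1.2 N, fully down at about 3.6 N, comes up by itself. It counts as pressed beyond 0.0025 and up below 0.001; must stay unpressed (below 0.0015).
- b_tare_top (a point): balance_b: centre of the top face of its long (22 x 46 mm, long side along the row) key, 65 mm to the right (-y) of the row's middle; top 53 mm above the bench when up. Pressed straight down.
- b_tare (a joint): balance_b, long key: key travel in m: 0 up, 0.004 fully down; springy: starts to move at about 1.2 N, fully down at about 3.6 N, comes up by itself. It counts as pressed beyond 0.0025 and up below 0.001; must stay unpressed (below 0.0015).
- beaker: Clear plastic beaker, 80 mm across, 90 mm high, loose on balance_b's pan. Origin: centre of its underside.
- jar: White lidded jar, 56 mm across, 80 mm high, loose, standing between the balances. Origin: centre of its underside.
- weight: Steel calibration weight with a knob, 30 mm across, 50 mm high, loose, on the bench in front of the balances. Origin: centre of its underside.
- straightedge: Flat steel bar, 25 x 200 x 6 mm, loose, lying on the bench in front of the right-hand balance. Origin: centre of its underside; long side along its y.
- spatula: Spatula lying loose on the bench in front of the left-hand balance, along its own x, under 30 mm high.
- prism1: Hardened mortar bar, 40 x 160 x 40 mm, loose, at the left side of the bench. Origin: centre of its underside; long side along its y.
- prism2: A second mortar bar of the same size behind the first.
- cup: White plastic cup, 70 mm across, 70 mm high, loose, at the right side of the bench. Origin: centre of its underside.

How it is judged:
On the way, in this order (a step that is already met when the one before it is completed fails the run):
1. the round key of the bowl's balance is pressed down (value of joint a_power above 0.0025 m), for 0.1 s.
2. the round key has come up again (value of joint a_power below 0.001 m), for 0.1 s.
3. the long key of the bowl's balance is kept down for at least 0.6 s (value of joint a_tare above 0.0025 m), for 0.6 s.
4. the long key has come up again (value of joint a_tare below 0.001 m), for 0.1 s.
At the end, for the whole second after the job is handed in: All six keys are up again (below 1 mm); the bowl stands upright on its pan and it and every other loose thing are within 8 mm of where they started (value of joint each of a_power, a_unit, a_tare, b_power, b_unit, b_tare below 0.001 m and distance of each of bowl, beaker, jar, weight, straightedge, spatula, prism1, prism2, cup from where it was at the start of the episode below 0.008 m and angle between bowl's own z axis and vertical below 0.1 rad and linear speed of bowl below 0.02 m/s); the robot touches nothing.
It fails at once if a key other than the round and long keys of the bowl's balance is pressed by more than 1.5 mm (value of joint any of a_unit, b_power, b_unit, b_tare above 0.0015 m).
It fails at once if both keys are pressed together (value of joint each of a_power, a_tare above 0.0015 m).
It fails at once if the balance is pressed with more than 20 N (contact force between any of the fingers, the arm and balance_a above 20 N).
It fails at once if the robot touches the bowl or the other balance (contact force between any of the fingers, the arm and bowl above 0.3 N or contact force between any of the fingers, the arm and balance_b above 0.5 N).
It fails at once if the bowl or another loose thing is moved by more than 8 mm or lifted (distance of any of bowl, beaker, jar, weight, straightedge, spatula, prism1, prism2, cup from where it was at the start of the episode above 0.008 m).
It also fails if it takes over 42 s, if anything falls off the work surface, if the arm or the gripper's body presses on something with over 40 N, if the wrist force passes 120 N, or if a joint passes its speed limit or range.

## Working session

There is one attempt and no reset: what is moved stays moved. The work goes in short steps, Python scripts to look and compute and a tool call to move; the robot and the scene stay as the last step left them, time stands still between calls to the robot, and variables do not carry over. Pictures are saved under pics/ and viewed, at most 10 in all, crops included, and the job is handed in when it is done.

Besides the shell and the picture viewer there is one more tool, called after ">>>" by a JSON object that holds its "name" and its "arguments". carry_out: Moves the arm, as the interface text tells. Its arguments: {"type":"object","properties":{"deltas":{"type":"string"}},"required":["deltas"]}

```bash
mkdir -p pics
python3 - <<'E'
from station import *
import cv2
for n in("scene","top"):
    cv2.imwrite(f"pics/{n}0.png",get_image(n)[:,:,::-1]); print(camera_info(n))
s=get_state(); print(s['tool_pos'],s['tcp_rot'],s['time_s'],s['wrist_force'])
E
```

```text
{'vfov': 47.150197233721116, 'cx': 281.08975550243787, 'cy': 219.33365367398594, 'k1': -0.11390504789788776, 'T': array([[ 0.86308843,  0.31897931, -0.39157446,  1.06194203],
       [ 0.50499154, -0.55711819,  0.65924417, -0.8738294 ],
       [-0.00786801, -0.76672781, -0.64192411,  0.93360663],
       [ 0.        ,  0.        ,  0.        ,  1.        ]])}
{'vfov': 55.04357235296701, 'cx': 282.47893698659374, 'cy': 209.97317483954194, 'k1': -0.014157138877074055, 'T': array([[-0.02266593, -0.97802923,  0.20723197,  0.2475175 ],
       [-0.99972515,  0.02093117, -0.01056017,  0.00917261],
       [ 0.00599055, -0.20741437, -0.97823484,  1.32817293],
       [ 0.        ,  0.        ,  0.        ,  1.        ]])}
[ 0.19282224 -0.59414146  0.22983097] [-6.37987337e-04  9.87711054e-01  1.56289630e-01 -1.36663033e-04] 0.1 [-0.07420257 -0.74019272  0.27056424]
```

View pics/scene0.png

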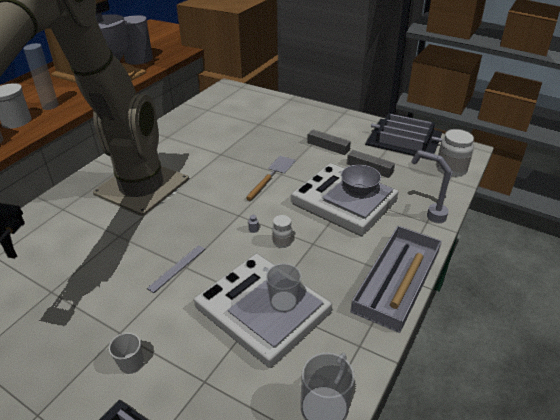

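View pics/top0.png

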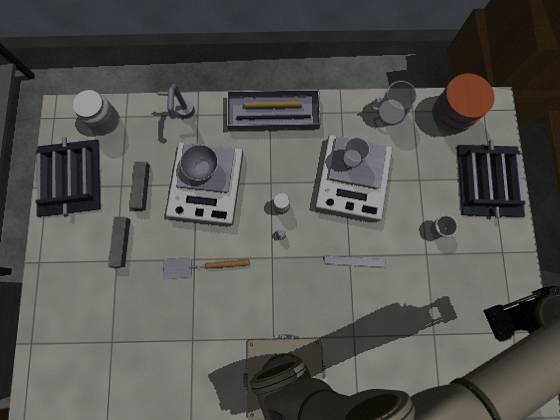

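The bowl sits on the left balance in the top view. Its keys are at about (179,209) round, (199,212) square and (218,214) long. I'll localise them precisely.

```bash
cat > h.py <<'E'
import numpy as np, cv2
from station import *
def ray2plane(n,uv,z):
    c=camera_info(n); f=210/np.tan(np.radians(c['vfov']/2)); T=c['T']
    d=(np.array(uv,float)-[c['cx'],c['cy']])/f; s=d.copy()
    for _ in range(20): s=d/(1+c['k1']*(s@s))
    r=T[:3,:3]@[s[0],s[1],1]; o=T[:3,3]
    return o+r*(z-o[2])/r[2]
def proj(n,P):
    c=camera_info(n); f=210/np.tan(np.radians(c['vfov']/2)); T=c['T']
    p=T[:3,:3].T@(np.array(P)-T[:3,3]); s=p[:2]/p[2]
    return s*(1+c['k1']*(s@s))*f+[c['cx'],c['cy']]
E
python3 - <<'E'
from h import *
for n,pts,box in(("top",[(179,209),(199,212),(218,214)],(165,195,75,35)),("scene",[(305,188),(318,177),(331,169)],(285,155,75,50))):
    g=cv2.cvtColor(get_image(n),cv2.COLOR_RGB2GRAY); x,y,w,h=box; c=g[y:y+h,x:x+w]
    m=(c<60).astype(np.uint8)
    k,_,st,ce=cv2.connectedComponentsWithStats(m)
    for i in range(1,k):
        if st[i,4]>12: 
            uv=ce[i]+[x,y]; print(n,uv.round(1),st[i],ray2plane(n,uv,.052).round(4))
    cv2.imwrite(f"pics/c_{n}.png",cv2.resize(get_image(n)[y-20:y+h+20,x-20:x+w+20,::-1],None,fx=6,fy=6,interpolation=cv2.INTER_CUBIC))
E
```

```text
top [200.9 200.4] [ 21   1  31  10 202] [0.5554 0.2598 0.052 ]
top [179.  209.7] [11 12  7  7 40] [0.526  0.3302 0.052 ]
top [198.9 211.8] [30 13  9  8 54] [0.5175 0.2655 0.052 ]
top [218.7 214.1] [46 16 16  8 92] [0.5088 0.2015 0.052 ]
top [197.2 221.1] [  0  18  68  14 187] [0.4871 0.2703 0.052 ]
scene [352.8 160.3] [62  0 13 10 98] [0.5771 0.4172 0.052 ]
scene [328.5 169. ] [41 12  6  5 26] [0.5292 0.3295 0.052 ]
scene [317.  178.2] [28 20  9  7 40] [0.5204 0.2645 0.052 ]
scene [327.2 183.4] [ 32  21  22  16 128] [0.5609 0.255  0.052 ]
scene [351.2 189.9] [ 57  26  18  17 174] [0.6404 0.2612 0.052 ]
scene [305.  187.8] [14 28 13 10 70] [0.5114 0.1998 0.052 ]
scene [329.4 201.6] [39 44 13  6 16] [0.6077 0.1746 0.052 ]
```

View pics/c_top.png

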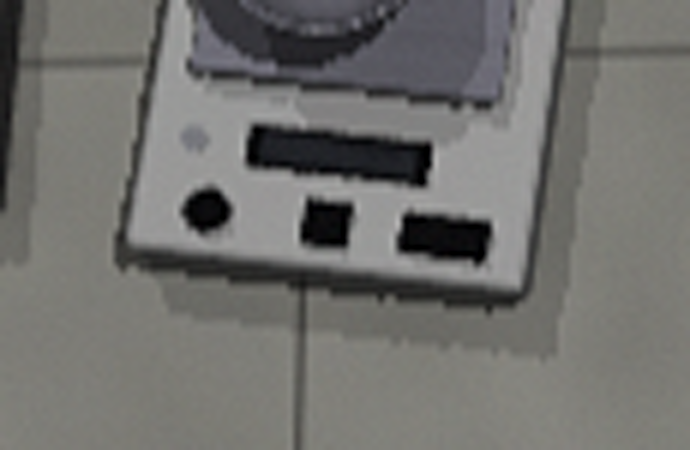

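The crop shows the round, square and long keys cleanly. Both cameras agree to about 3 mm, with 65 mm spacing: round ≈ (0.527, 0.330), long ≈ (0.510, 0.2005), yaw about −7.7°. Next I move above the round key, gripper shut, by way of a point in front.

>>> {"name": "carry_out", "arguments": {"deltas": "1 0.395 -0.286 0 0.3;1 0.395 -0.286 0 0.3;1 0.395 -0.286 0 0.3;1 0.395 -0.286 0 0.3;1 0.395 -0.286 0 0.3;1 0.395 -0.286 0 0.3;1 0.395 -0.286 0 0.3;1 0.5985 -0.778 0 0.571;1 0.5985 -0.778 0 0.571;1 0.5985 -0.778 0 0.571;1 0.5985 -0.778 0 0.571;1 0.5985 -0.778 0 0.571;1 0.5985 -0.778 0 0.571;1 0.5985 -0.778 0 0.571;1 0.5985 -0.778 0 0.571;1 0.5985 -0.778 0 0.571;1 0.5985 -0.778 0 0.571;1 0.5985 -0.778 0 0.571;1 0.5985 -0.778 0 0.571;1 0.5985 -0.778 0 0.571"}}

```text
time_s: 2.8
tool_pos: [0.5227, 0.3286, 0.2307]
tcp_rot: [0.0, 0.998, -0.068, 0.0]
wrist_force: [0.2, -0.2, -0.8]
opening: 0.006
grip_force: 0.0
```

>>> {"name": "carry_out", "arguments": {"deltas": "1 0 0 0.06 0;1 0 0 0.11 0;1 0 0 0.14 0;1 0 0 0.15 0;1 0 0 0.15 0;1 0 0 0.15 0"}}

```text
time_s: 3.55
tool_pos: [0.5229, 0.3307, 0.0822]
tcp_rot: [-0.001, 0.998, -0.067, 0.001]
wrist_force: [0.7, -0.2, 0.7]
opening: 0.005
grip_force: 0.0
```

Run:
```python
from h import *
s=get_state(); print(s['tool_pos'],s['wrist_force'])
p=s['tool_pos']; tip=[p[0],p[1],p[2]-.008]
a=get_image("top")[180:240,140:260,::-1]; b=get_image("scene")[120:220,260:400,::-1]
for n in("top","scene"): print(n,proj(n,tip),proj(n,[.527,.330,.053]))
f=lambda i,k:cv2.resize(i,None,fx=k,fy=k,interpolation=cv2.INTER_CUBIC)
cv2.imwrite("pics/at.png",f(b,5))
cv2.imwrite("pics/at_top.png",f(a,6))
```

```text
[0.52291622 0.33067805 0.08224967] [ 0.66789481 -0.19331333  0.67971501]
top [177.07181769 209.17538176] [178.96192692 209.31208662]
scene [327.27452485 162.57462522] [327.97144366 168.48007543]
```

View pics/at.png

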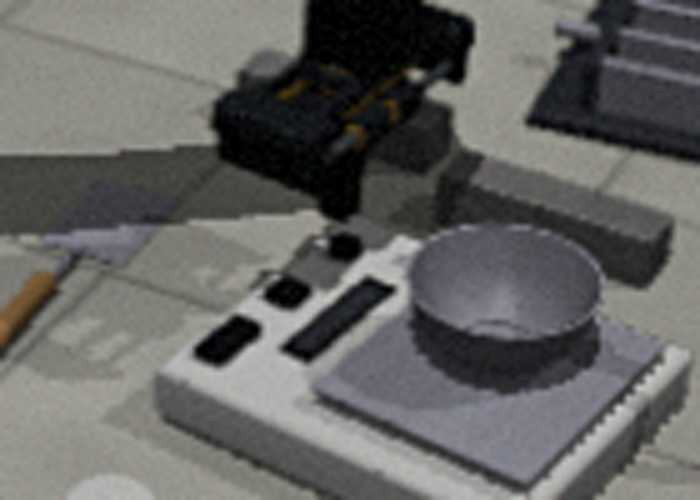

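The fingertips stand at about (328,163) in the scene picture, directly above the round key at (329,169), with the bowl well clear. Now a slow descent.

>>> {"name": "carry_out", "arguments": {"deltas": "1 0.002 0 0.01 0;1 0.002 0 0.018 0;1 0.002 0 0.021 0;1 0.002 0 0.022 0;1 0.002 0 0.022 0"}}

```text
time_s: 4.28
tool_pos: [0.524, 0.3298, 0.0586]
tcp_rot: [0.0, 0.998, -0.067, -0.0]
wrist_force: [-0.5, -1.5, 2.5]
opening: 0.004
grip_force: 1.4
```

>>> {"name": "carry_out", "arguments": {"deltas": "1 0 0 0.001 0;1 0 0 0.002 0;1 0 0 0.002 0;1 0 0 0.002 0"}}

```text
time_s: 4.78
tool_pos: [0.5241, 0.33, 0.0574]
tcp_rot: [0.0, 0.998, -0.067, 0.0]
wrist_force: [-3.3, -4.2, 10.3]
opening: 0.004
grip_force: 5.2
```

>>> {"name": "carry_out", "arguments": {"deltas": "1 0 0 -0.008 0;1 0 0 -0.025 0;1 0 0 -0.03 0;1 0 0 -0.03 0;1 0 0.05 -0.03 0;1 0 0.1 -0.03 0;1 0 0.13 -0.03 0;1 0 0.13 -0.03 0;1 0 0.13 -0.03 0;1 0 0.13 -0.03 0"}}

```text
time_s: 6.02
tool_pos: [0.5064, 0.2026, 0.0865]
tcp_rot: [-0.0, 0.998, -0.066, -0.0]
wrist_force: [0.9, 0.4, 0.2]
opening: 0.003
grip_force: 0.0
```

Run:
```python
from h import *
s=get_state(); print(s['tool_pos'],s['wrist_force'])
p=s['tool_pos']; tip=[p[0],p[1],p[2]-.008]
b=get_image("scene")[120:220,260:400,::-1]
for n in("top","scene"): print(n,proj(n,tip),proj(n,[.510,.2005,.053]))
cv2.imwrite("pics/at2.png",cv2.resize(b,None,fx=5,fy=5,interpolation=cv2.INTER_CUBIC))
```

```text
[0.50636012 0.20259115 0.08646368] [0.89444957 0.44840531 0.19262584]
top [217.11304305 213.1670187 ] [218.97859342 213.62404369]
scene [304.14656972 179.84432686] [304.68055602 187.24672228]
```

View pics/at2.png

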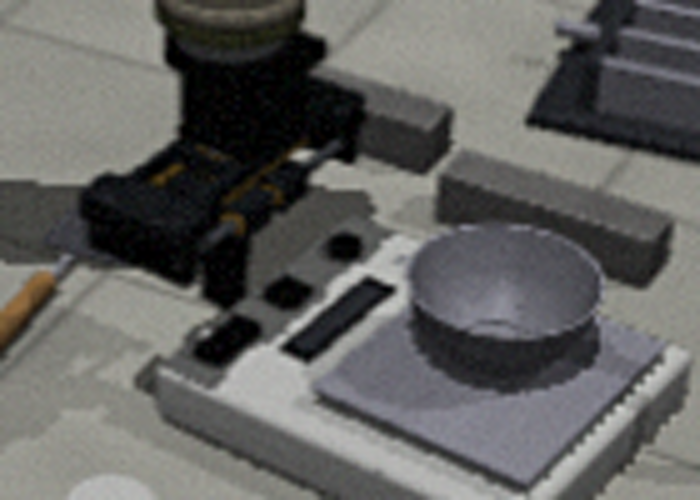

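The tips are above the long key, which is at (304,187), and the round key is up. Now press and hold for about 1 s.

>>> {"name": "carry_out", "arguments": {"deltas": "1 0.002 0.002 0.012 0;1 0.002 0.002 0.021 0;1 0.002 0.002 0.026 0;1 0.002 0.002 0.028 0;1 0.002 0.002 0.029 0;1 0.002 0.002 0.0295 0;1 0.002 0.002 0.0295 0"}}

```text
time_s: 6.95
tool_pos: [0.5082, 0.1989, 0.0574]
tcp_rot: [0.0, 0.998, -0.067, -0.0]
wrist_force: [-3.5, -1.6, 6.8]
opening: 0.005
grip_force: 3.0
```

>>> {"name": "carry_out", "arguments": {"deltas": "1 0 0 0.0003 0;1 0 0 0.0003 0;1 0 0 0.0003 0;1 0 0 0.0003 0;1 0 0 0.0003 0;1 0 0 0.0003 0;1 0 0 0.0003 0;1 0 0 0.0003 0;1 0 0 -0.008 0;1 0 0 -0.03 0;1 0 0 -0.08 0;1 0 0 -0.13 0;1 0 0 -0.17 0;1 0 0 -0.17 0;1 0 0 -0.17 0;1 0 0 -0.17 0"}}

```text
time_s: 8.95
tool_pos: [0.5078, 0.1986, 0.2258]
tcp_rot: [0.0, 0.998, -0.067, -0.001]
wrist_force: [0.5, -0.8, 0.4]
opening: 0.007
grip_force: 0.0
```

Run:
```python
from h import *
s=get_state(); print(s['tool_pos'],s['wrist_force'],s['time_s'])
cv2.imwrite("pics/end.png",get_image("scene")[:,:,::-1])
```

```text
[0.50783057 0.19860876 0.22583126] [ 0.47988127 -0.80869982  0.41354098] 8.95
```

View pics/end.png

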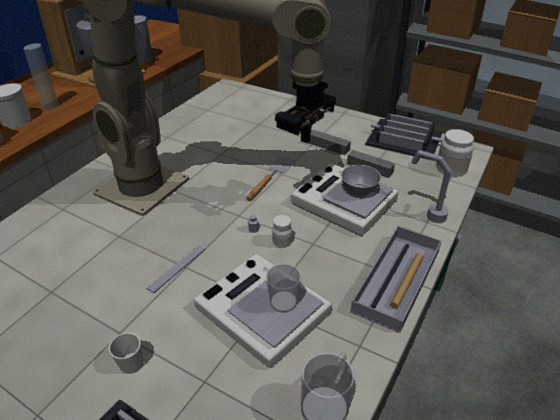

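The hand is clear at about (305,110), the bowl is still at (361,182), and nothing else has moved.

```bash
python3 -c "from station import *; print(job_done())"
```

```text
the job is handed in; nothing more can be done
None
```

I pressed and released the round key on the bowl's balance, held the long key down for about a second and released it, drew the hand clear with nothing visibly moved, and handed the job in at about 9 s; no verdict came back.

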